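Find the heavy side of a ballasted print on the finishing spindle

ROBOT

A 6-joint arm with a two-finger parallel gripper is mounted at the origin on the work surface. World frame = base frame: x ahead of the robot, y to its left, z up, the work surface at z = 0. Lengths are in m, angles in rad, forces in N, time in s.
With the tool pointing down it reaches from about 0.4 to 0.925 m from the base axis. Payload 12.5 kg.
Tool frame: the origin (TCP) lies at the centre of the arm's flange, where the gripper is bolted on; the fingertips stand 190 mm ahead of it and the grasp point (between the pads) lies 171 mm ahead of it; z points along the fingers, y is the line along which they close (so a half turn about z gives the same grasp; the last joint's range is limited). The gripper opens to 95 mm and grips with 3 to 60 N. Pads are 20 mm wide; open, the fingers measure 119 mm over their backs; the gripper's body (75 mm by 180 mm) begins 59 mm behind the grasp point.
Start: joints at [-1.331, 0.491, 1.559, -0, 1.092, -0.106], TCP at [0.212, -0.588, 0.405] pointing down, gripper open.
Joint ranges: [-3.1, 3.1], [-0.84, 2.19], [0.05, 2.79], [-1.13, 4.28], [0.06, 2.93], [-2.69, 2.69]. Speed limits (rad/s): [2.22, 2.22, 2.79, 3.14, 3.14, 3.14].

INTERFACE

Orientations are given as a 3x3 rotation matrix whose columns are the frame's x, y, z axes.
In Python, from cell import bot, optics, order, models gives the robot as it stands.
- The arm moves only by the tool step_arm, never from a script. Its argument "increments" is a list of rows, each an object with "gripper": the opening in per cent of the stroke, from 0 (shut) to 100 (fully open); "travel": the shift along the tool's x, y, z in mm, a list of three; "roll": the turn about the tool's z in degrees. A call has 1 to 8 rows; each row is the pose to reach, as a shift and turn from the pose commanded when the call began, along the tool's axes at that moment; what a row does not reach only later rows make up. A row lasts 1/10 s, in which the tool goes at most 50 mm and 8.59 degrees, less where a joint would pass 70% of its speed; a pose out of reach is approached as far as the arm can. A call with a gripper value outside its range is refused whole. The fingers move at their own pace and stop on an object; "grip_force" is the grip in N (left out, the last holds). Time passes only in rows, so rows that repeat a pose let the fingers close. It gives the time, the measured TCP pose, the force, the opening and the grip force at its end, in the units of the state.
- bot.sense(): the state, without advancing time (a new reading comes with each control period).
- optics.camera(name): name is "side" or "top"; returns a dict with "img" (400x640x3 uint8, red, green, blue), "camera_matrix" (3x3 intrinsics, pixels), "distortion" ([k1, k2, p1, p2, k3] as OpenCV has them; the pictures are not rectified), "R" (3x3) and "t" (3): a world point X has camera coordinates R X + t. Camera axes: x right, y down, z forward; pixel columns grow to the right and rows downward; lengths in m; the calibration is good to about 2 mm. A picture is of the moment at which its call begins. There is no depth.
- order.finish_job(): hands the job in; it is judged then, once.
Trained networks look in the newest picture that a camera, given by its name, has taken for a name from the list of things; names that differ only in an ending like _2 or _b are one class to them, and where a whole thing is asked for, a point or a joint stands for the part that bears it (a point fixed in the world has none). Each returns a list of dicts, best first, with "score" (0 to 1); they miss things now and then, are a little off and sometimes report something else, mostly with a low value. They report only what shows in the picture. A call takes as long as a camera call.
- models.look_for(camera, label): "position" ([row, column] in pixels, amid what is visible of it).
The state is a dict: "time_s": time; "q": joint angles; "dq": joint speeds; "joint_torque": joint torques, N m; "tcp_pos": TCP position; "tool_rot": TCP orientation; "wrist_force": force on the tool from outside, world axes, zero at the start; "moment": the same for the moment, N m; "width": finger opening in m; "grip_force": force on a finger pad.
Only numpy, scipy, OpenCV 4.12 (cv2) and the standard library are available. Lean on these libraries where they do the work, as an engineer would, in place of code of your own. Each camera call takes 0.05 s, during which the arm holds its last target. There are 200 camera calls.

TASK

The fluted printed drum on the finishing spindle has a steel slug sealed somewhere inside, off centre, and a counterweight is to be bolted on opposite it: first free the spindle by turning the brake knob on top of the housing clockwise until it clicks past its detent. Then turn the spindle by its crank handle, feel from the effort which side of the drum is heavy (stiff drag keeps it wherever it is left, so it will not swing down by itself), and bring the heavy side to the bottom. Finish while still gripping the crank handle and holding it still there, with the brake left off and the loose things on the desk left where they are.

Things in the scene. Friction and masses are not known exactly. Their poses are not given: they have to be found in the camera images.
- headstock: Grey cast housing, fixed on the desk, yaw within 0.3 rad: foot 170 x 190 mm, lying barrel 100 mm across. Origin: centre of the foot, on the desk. The level spindle axis runs along this body's y, 160 mm above the origin; faceplate and cream fluted drum (182 mm across, alike all round) at its +y end, 92 to 172 mm from the origin, crank at its -y end; x is square to the axis
- crank_center (a point): Point on the spindle axis, fixed to the housing (same axes), opposite the middle of the crank handle: 162.5 mm from the housing's origin along -y, 160 mm above the desk. The middle of the handle circles it at 50 mm. Brake off, turning takes a steady drag of about 0.25 N m either way, more while the heavy side rises (by up to 0.17 to 0.21 N m, when level with the axis), less by as much while it sinks, just the drag with it at top or bottom
- crank_handle: Black revolving crank handle, a level cylinder 24 mm across and 100 mm long along its own y, parallel to the spindle axis, spinning freely on its pin. Origin: its middle, on the centre line. The steel crank arm (10 mm thick, balanced by a 29 mm ball at its other end) stands 7 mm past the handle's inner (+y) end. It is clamped to the shaft at an angle that differs each time, and turns with the spindle
- brake_grip (a point): Grip point of the black brake knob, on its vertical axis, 243 mm above the desk, on top of the housing, 37 mm to its -x side. Turns with the knob: the grip is a bar 44 mm long (point x), 14 mm thick (point y), from 24 mm below this point to 14 mm above it, on a round skirt 44 mm across whose top is 22 mm below this point. At joint value 0 the bar lies along the housing's x
- brake (a joint): Angle of the brake knob, rad; grows clockwise seen from above. 0 to 0.15 at the start (brake on, spindle held fast). A spring-ball detent resists from about 0.25, is crested at 0.6 and lets go by 0.95; it takes about 0.2 N m. Past it the brake is off; end stop at 1.35
- counterweight: Loose steel block 60 x 30 x 18 mm with a screw head on it, lying on the desk near the crank; origin: centre of its underside. To be left alone
- plug: Loose round cream screw plug, 66 mm diameter, 18 mm high, with two pin holes, lying on the desk near the drum; origin: centre of its underside. To be left alone
- deburrer: Loose deburring tool like a small screwdriver, 150 mm long with a grey 26 mm handle, lying on the desk near the crank; origin: mid-length, on the desk. To be left alone

How it is judged:
By the outcome, as a careful person would: the job done as asked, in the order asked, and still so for the second after the job is handed in, while the arm keeps its last pose, push and grip.
It also fails if it takes over 72 s, if anything falls off the work surface, if the arm or the gripper's body presses on something with over 40 N, if the wrist force passes 120 N, or if a joint passes its speed limit or range.

## Working session

There is one attempt and no reset: what is moved stays moved. The work goes in short steps, Python scripts to look and compute and a tool call to move; the robot and the scene stay as the last step left them, time stands still between calls to the robot, and variables do not carry over. Pictures are saved under pics/ and viewed, at most 10 in all, crops included, and the job is handed in when it is done.

Besides the shell and the picture viewer there is one more tool, called after "Request:" as name(argument=value, ...), one argument or row to a line, values as JSON. step_arm: Moves the arm, as the interface text tells. Its arguments: {"type":"object","properties":{"increments":{"type":"array"},"grip_force":{"type":"number"}},"required":["increments"]}

```bash
mkdir -p pics; ls; cat > h.py <<'E'
import numpy as np, cv2
from cell import bot, optics, order, models
E
python3 - <<'E'
from h import *
for c in ("side","top"):
    d=optics.camera(c); cv2.imwrite(f"pics/{c}0.png",d["img"][:,:,::-1])
    print(c,d["camera_matrix"].tolist(),d["distortion"],d["R"].round(4).tolist(),d["t"])
    for n in ("headstock","crank_handle","brake_grip","counterweight","plug","deburrer"):
        print(n,[(np.round(r["position"],1).tolist(),round(r["score"],2)) for r in models.look_for(c,n)[:2]])
s=bot.sense();print(s["time_s"],s["tool_rot"],s["width"])
E
```

```text
pics
side [[500.87914897699807, 0.0, 320.48359146357546], [0.0, 500.87914897699807, 196.02314796898264], [0.0, 0.0, 1.0]] [-0.04088465  0.          0.          0.          0.        ] [[-0.1403, 0.99, 0.0122], [0.7567, 0.1151, -0.6436], [-0.6386, -0.081, -0.7653]] [-0.00281364 -0.34459701  1.69324771]
headstock [([195.9, 326.3], 0.79)]
crank_handle [([168.8, 255.8], 0.59)]
brake_grip [([159.1, 322.7], 0.86)]
counterweight [([192.7, 236.6], 0.8)]
plug [([235.5, 385.9], 0.61)]
deburrer [([228.3, 242.5], 0.73)]
top [[379.99561190712575, 0.0, 312.6977938568316], [0.0, 379.99561190712575, 199.9221345686634], [0.0, 0.0, 1.0]] [-0.00141539  0.          0.          0.          0.        ] [[-0.0038, -0.9999, -0.0168], [-0.9949, 0.0055, -0.1009], [0.101, 0.0163, -0.9948]] [0.09688602 0.59996961 0.94627595]
headstock [([220.3, 303.5], 0.95)]
crank_handle [([245.5, 388.2], 0.66)]
brake_grip [([235.8, 317.1], 0.91)]
counterweight [([250.2, 413.2], 0.47)]
plug []
deburrer [([192.8, 399.1], 0.67)]
0.7 [[ 9.40817730e-01  3.38912964e-01  4.54824976e-05]
 [ 3.38912966e-01 -9.40817718e-01 -1.52130499e-04]
 [-8.76825857e-06  1.58541679e-04 -9.99999987e-01]] 0.0950279249324423
```

View pics/side0.png

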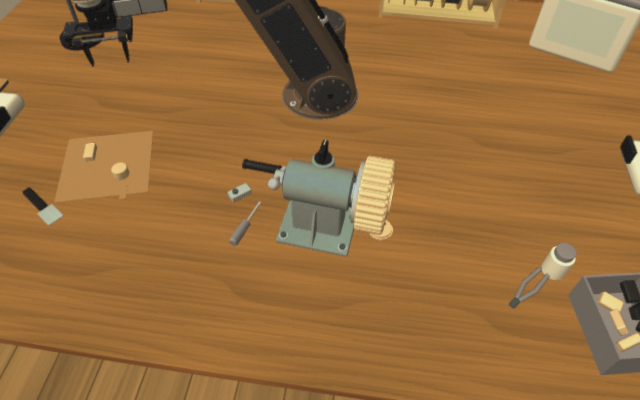

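View pics/top0.png

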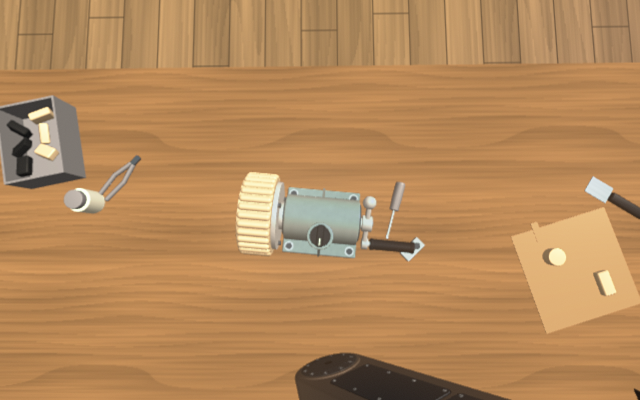

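Side view: housing at about (row 200, col 320), handle (165, 262), drum right of it. Top view: knob (236, 318), handle (246, 390) on the robot's side of the axis, ball (202, 370), counterweight under the handle's end. Zoom for the fit.

```bash
python3 - <<'E'
import cv2,numpy as np
t=cv2.resize(cv2.imread("pics/top0.png")[165:270,230:430],None,fx=4,fy=4,interpolation=cv2.INTER_CUBIC)
cv2.imwrite("pics/topz.png",t)
s=cv2.resize(cv2.imread("pics/side0.png")[130:260,220:400],None,fx=4.4,fy=4.4,interpolation=cv2.INTER_CUBIC)
cv2.imwrite("pics/sidez.png",s)
E
```

```text
(no output)
```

View pics/topz.png

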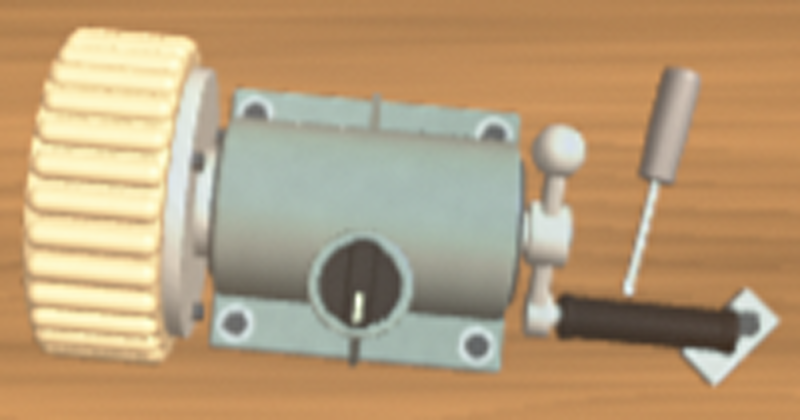

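View pics/sidez.png

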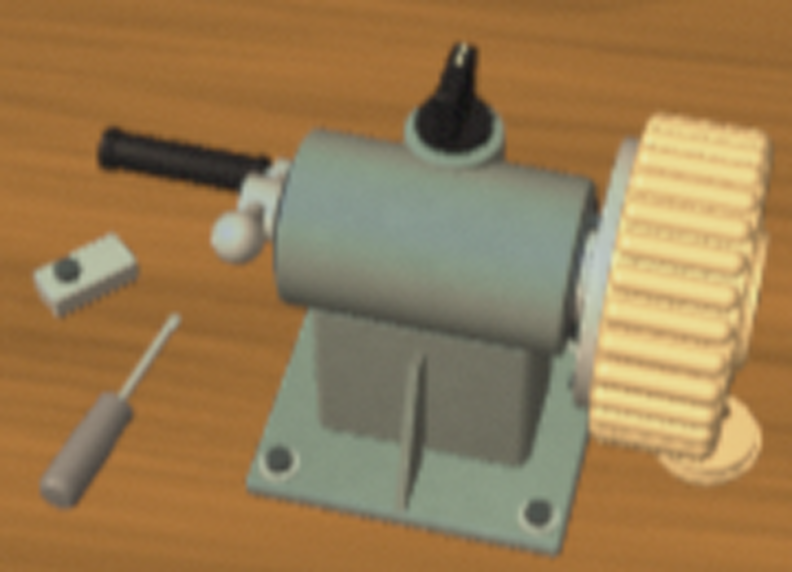

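```bash
cat >> h.py <<'E'
from scipy.optimize import least_squares
def proj(d,X):
    return cv2.projectPoints(np.atleast_2d(np.float64(X)),cv2.Rodrigues(np.array(d["R"]))[0],np.float64(d["t"]),np.array(d["camera_matrix"]),np.array(d["distortion"]))[0][:,0]
def frame(x,y,yaw):
    c,s=np.cos(yaw),np.sin(yaw); return np.array([x,y,0]),np.array([[c,-s,0],[s,c,0],[0,0,1]])
E
python3 - <<'E'
from h import *
D={c:optics.camera(c) for c in("top","side")}
T=lambda u,v:(230+u/4-.4,165+v/4-.4); S=lambda u,v:(220+u/4.4-.4,130+v/4.4-.4)
def model(p):
    o,R=frame(*p[:3]); zf=p[4]
    h=lambda y:[.05*np.cos(p[3]),y,.16+.05*np.sin(p[3])]
    b=[-.05*np.cos(p[3]),-.1055+.0,.16-.05*np.sin(p[3])]
    P=[("top",[.085,.095,zf],T(235,90)),("top",[.085,-.095,zf],T(520,113)),("top",[-.085,-.095,zf],T(500,371)),("top",[-.085,.095,zf],T(210,347)),
    ("side",[.085,-.095,zf],S(248,485)),("side",[.085,.095,zf],S(558,546)),
    ("top",[-.037,0,.222],T(360,285)),("side",[-.037,0,.222],S(456,120)),
    ("top",h(-.1125),T(562,315)),("top",h(-.2125),T(738,330)),("side",h(-.2125),S(108,149)),("side",h(-.1125),S(262,174))]
    return P,o,R,h
def f(p):
    P,o,R,h=model(p); return np.concatenate([proj(D[c],o+R@np.array(X))[0]-uv for c,X,uv in P])
for a0 in(2.5,3.5):
    r=least_squares(f,[.6,0,0.,a0,.012],loss="soft_l1");print(r.x.round(4),r.cost);print(r.fun.reshape(-1,2).round(1).tolist())
P,o,R,h=model(r.x)
for n,X in(("knob",[-.037,0,.243]),("cc",[0,-.1625,.16]),("handle",h(-.1625))):print(n,(o+R@np.array(X)).round(4))
# knob pointer end
n=models.look_for("top","counterweight")[0]["position"]
for lab,(c,uv) in{"cw":("top",T(730,335)),"tip":("top",T(628,292)),"white":("top",T(357,305))}.items():
    d=D[c];q=cv2.undistortPoints(np.float64([[uv]]),d["camera_matrix"],np.array(d["distortion"]))[0,0]
    R_=np.array(d["R"]);ray=R_.T@np.r_[q,1];cam=-R_.T@np.array(d["t"])
    for z in(.009,.257):print(lab,z,(cam+ray*(z-cam[2])/ray[2]).round(4))
E
```

```text
[ 0.5444  0.0733 -0.0858  3.5851  0.014 ] 4.3994052845436205
[[-0.9, -0.3], [0.1, -0.3], [0.5, 0.6], [-0.5, 0.4], [-1.4, 0.1], [0.6, 0.6], [0.3, -0.2], [-0.9, -0.6], [-0.8, 0.3], [-0.4, 0.2], [-1.9, -0.5], [0.4, 0.5]]
[ 0.5444  0.0733 -0.0858  3.5851  0.014 ] 4.399405284543534
[[-0.9, -0.3], [0.1, -0.3], [0.5, 0.6], [-0.5, 0.4], [-1.4, 0.1], [0.6, 0.6], [0.3, -0.2], [-0.9, -0.6], [-0.8, 0.3], [-0.4, 0.2], [-1.9, -0.5], [0.4, 0.5]]
knob [0.5075 0.0765 0.243 ]
cc [ 0.5304 -0.0886  0.16  ]
handle [ 0.4855 -0.0847  0.1385]
cw 0.009 [ 0.4754 -0.1622  0.009 ]
cw 0.257 [ 0.4819 -0.1022  0.257 ]
tip 0.009 [ 0.5033 -0.0971  0.009 ]
tip 0.257 [ 0.5029 -0.0534  0.257 ]
white 0.009 [0.4955 0.0789 0.009 ]
white 0.257 [0.4971 0.0787 0.257 ]
```

```bash
cat >> h.py <<'E'
def rel(pos,yaw=None):
    s=bot.sense();R=np.array(s["tool_rot"]);tr=R.T@(np.array(pos)-s["tcp_pos"])*1000
    y0=np.arctan2(R[1,0],R[0,0]);roll=0 if yaw is None else -np.degrees((yaw-y0+np.pi)%(2*np.pi)-np.pi)
    print("t",s["time_s"],"travel",tr.round(1).tolist(),"roll",round(roll,1),"q",np.round(s["q"],2).tolist(),"F",np.round(s["wrist_force"],1).tolist(),"M",np.round(s["moment"],2).tolist(),"w",round(s["width"],4),"z-tilt",R[:,2].round(3).tolist())
E
echo ok
```

```text
ok
```

Request:
step_arm(
  increments=[
    {"gripper": 60,"travel": [35,-35,-30],"roll": -8.5},
    {"gripper": 60,"travel": [70,-72,-60],"roll": -17},
    {"gripper": 60,"travel": [104,-108,-60],"roll": -25.5},
    {"gripper": 60,"travel": [138,-144,-60],"roll": -34},
    {"gripper": 60,"travel": [172,-180,-60],"roll": -42.5},
    {"gripper": 60,"travel": [206,-216,-60],"roll": -51},
    {"gripper": 60,"travel": [240,-252,-60],"roll": -59.5},
    {"gripper": 60,"travel": [274,-288,-60],"roll": -68},
  ],
  grip_force=45,
)

```text
time_s: 1.65
tcp_pos: [0.3674, -0.2334, 0.465]
tool_rot: [[0.033, 0.999, 0.001], [0.999, -0.033, -0.001], [-0.001, 0.001, -1.0]]
wrist_force: [1.1, -1.4, 1.0]
width: 0.0574
grip_force: 0.0
```

```bash
python3 -c "
from h import *
rel([.5075,.0765,.465],2.94)"
```

```text
t 1.65 travel [314.3, 130.0, -0.1] roll -80.3 q [-0.72, 0.15, 1.91, 0.0, 1.08, -0.69] F [1.1, -1.4, 1.0] M [-0.03, -0.09, -0.04] w 0.0574 z-tilt [0.001, -0.001, -1.0]
```

Request:
step_arm(
  increments=[
    {"gripper": 60,"travel": [40,16,0],"roll": -8.5},
    {"gripper": 60,"travel": [80,32,0],"roll": -17},
    {"gripper": 60,"travel": [120,48,0],"roll": -25.5},
    {"gripper": 60,"travel": [160,64,0],"roll": -34},
    {"gripper": 60,"travel": [200,80,0],"roll": -42.5},
    {"gripper": 60,"travel": [240,96,0],"roll": -51},
    {"gripper": 60,"travel": [280,112,0],"roll": -59.5},
    {"gripper": 60,"travel": [304,125,0],"roll": -68},
  ],
)

```text
time_s: 2.45
tcp_pos: [0.5041, 0.0662, 0.4648]
tool_rot: [[-0.915, 0.403, 0.0], [0.403, 0.915, 0.0], [-0.0, 0.0, -1.0]]
wrist_force: [-0.5, 0.8, 0.5]
width: 0.0572
grip_force: 0.0
```

Request:
step_arm(
  increments=[
    {"gripper": 60,"travel": [0,0,0],"roll": -8.5},
    {"gripper": 60,"travel": [0,0,0],"roll": -11},
    {"gripper": 60,"travel": [0,0,0],"roll": -11},
  ],
)

```text
time_s: 2.75
tcp_pos: [0.5037, 0.0639, 0.4647]
tool_rot: [[-0.974, 0.227, -0.0], [0.227, 0.974, -0.0], [0.0, -0.0, -1.0]]
wrist_force: [-0.1, 0.5, 0.4]
width: 0.0572
grip_force: 0.0
```

```bash
python3 -c "
from h import *
rel([.5075,.0765,.417],2.94)
c=optics.camera('top');cv2.imwrite('pics/t1.png',cv2.resize(c['img'][165:300,230:430,::-1],None,fx=4,fy=4))"
```

```text
t 2.75 travel [-0.9, 13.1, 47.7] roll -1.6 q [-0.0, 0.26, 1.76, -0.0, 1.12, -1.35] F [-0.1, 0.5, 0.4] M [0.08, -0.2, 0.0] w 0.0572 z-tilt [-0.0, -0.0, -1.0]
```

Request:
step_arm(
  increments=[
    {"gripper": 60,"travel": [-1,13,15],"roll": -1.5},
    {"gripper": 60,"travel": [-1,13,32],"roll": -1.5},
    {"gripper": 60,"travel": [-1,13,47],"roll": -1.5},
    {"gripper": 60,"travel": [-1,13,47],"roll": -1.5},
  ],
)

```text
time_s: 3.2
tcp_pos: [0.5074, 0.0759, 0.4163]
tool_rot: [[-0.979, 0.204, -0.003], [0.204, 0.979, -0.0], [0.003, -0.001, -1.0]]
wrist_force: [-0.8, 0.1, 0.5]
width: 0.057
grip_force: 0.0
```

Request:
step_arm(
  increments=[
    {"gripper": 0,"travel": [0,0,0],"roll": 0},
    {"gripper": 0,"travel": [0,0,0],"roll": 0},
    {"gripper": 0,"travel": [0,0,0],"roll": 0},
    {"gripper": 0,"travel": [0,0,0],"roll": 0},
    {"gripper": 0,"travel": [0,0,0],"roll": 0},
  ],
)

```text
time_s: 3.7
tcp_pos: [0.5076, 0.0761, 0.418]
tool_rot: [[-0.979, 0.203, 0.0], [0.203, 0.979, -0.0], [-0.0, 0.0, -1.0]]
wrist_force: [-0.5, -1.0, 0.4]
width: 0.0223
grip_force: 0.0
```

```bash
python3 -c "
from h import *
rel([.5075,.0765,.417],2.94)"
```

```text
t 3.7 travel [0.2, 0.4, 1.0] roll -0.1 q [0.02, 0.32, 1.81, -0.0, 1.01, -1.35] F [-0.5, -1.0, 0.4] M [0.09, -0.14, 0.0] w 0.0223 z-tilt [0.0, -0.0, -1.0]
```

Request:
step_arm(
  increments=[
    {"gripper": 0,"travel": [0,0,0],"roll": 0},
    {"gripper": 0,"travel": [0,0,0],"roll": 0},
    {"gripper": 0,"travel": [0,0,0],"roll": 0},
    {"gripper": 0,"travel": [0,0,0],"roll": 0},
  ],
  grip_force=50,
)

```text
time_s: 4.1
tcp_pos: [0.5078, 0.0763, 0.4179]
tool_rot: [[-0.979, 0.203, 0.001], [0.203, 0.979, 0.001], [-0.001, 0.001, -1.0]]
wrist_force: [2.6, 5.0, -0.3]
width: 0.0134
grip_force: 49.8
```

Request:
step_arm(
  increments=[
    {"gripper": 0,"travel": [0,0,0],"roll": 6},
    {"gripper": 0,"travel": [0,0,0],"roll": 12},
    {"gripper": 0,"travel": [0,0,0],"roll": 18},
    {"gripper": 0,"travel": [0,0,0],"roll": 24},
    {"gripper": 0,"travel": [0,0,0],"roll": 30},
    {"gripper": 0,"travel": [0,0,0],"roll": 36},
  ],
)

```text
time_s: 4.7
tcp_pos: [0.5076, 0.076, 0.4179]
tool_rot: [[-0.67, 0.742, 0.0], [0.742, 0.67, -0.001], [-0.001, -0.0, -1.0]]
wrist_force: [-1.8, 0.5, -0.8]
width: 0.0135
grip_force: 49.8
```

```bash
python3 -c "
from h import *
rel([.5075,.0765,.417],2.94)"
```

```text
t 4.7 travel [0.4, 0.3, 0.9] roll -36.4 q [0.02, 0.32, 1.81, -0.0, 1.01, -0.71] F [-1.8, 0.5, -0.8] M [-0.11, -0.54, 0.08] w 0.0135 z-tilt [0.0, -0.001, -1.0]
```

Request:
step_arm(
  increments=[
    {"gripper": 0,"travel": [0,0,0],"roll": 6},
    {"gripper": 0,"travel": [0,0,0],"roll": 12},
    {"gripper": 0,"travel": [0,0,0],"roll": 18},
    {"gripper": 0,"travel": [0,0,0],"roll": 24},
    {"gripper": 0,"travel": [0,0,0],"roll": 27},
    {"gripper": 0,"travel": [0,0,0],"roll": 27},
  ],
)

```text
time_s: 5.3
tcp_pos: [0.5073, 0.0758, 0.4179]
tool_rot: [[-0.263, 0.965, -0.001], [0.965, 0.263, -0.001], [-0.001, -0.001, -1.0]]
wrist_force: [-4.3, -1.9, 10.4]
width: 0.0135
grip_force: 49.9
```

```bash
python3 -c "
from h import *
rel([.5075,.0765,.417],2.94)"
```

```text
t 5.3 travel [0.6, 0.4, 0.9] roll -63.2 q [0.02, 0.32, 1.81, -0.0, 1.01, -0.25] F [-4.3, -1.9, 10.4] M [-0.47, -0.09, 0.08] w 0.0135 z-tilt [-0.001, -0.001, -1.0]
```

Request:
step_arm(
  increments=[
    {"gripper": 50,"travel": [0,0,0],"roll": 0},
    {"gripper": 50,"travel": [0,0,0],"roll": 0},
    {"gripper": 50,"travel": [0,0,0],"roll": 0},
    {"gripper": 50,"travel": [0,0,0],"roll": 0},
    {"gripper": 50,"travel": [0,0,-30],"roll": 0},
    {"gripper": 50,"travel": [0,0,-60],"roll": 0},
  ],
)

```text
time_s: 5.9
tcp_pos: [0.5077, 0.0761, 0.4779]
tool_rot: [[-0.264, 0.964, -0.002], [0.964, 0.264, -0.0], [0.0, -0.002, -1.0]]
wrist_force: [-0.3, 0.8, -0.2]
width: 0.0469
grip_force: 0.0
```

```bash
python3 -c "
from h import *
rel([.44,-.09,.47],2.94)"
```

```text
t 5.9 travel [-142.3, -109.2, 8.1] roll -63.1 q [0.02, 0.26, 1.72, -0.0, 1.16, -0.25] F [-0.3, 0.8, -0.2] M [-0.03, -0.13, 0.02] w 0.0469 z-tilt [-0.002, -0.0, -1.0]
```

```bash
python3 -c "
from h import *
rel([.485,-.09,.40],1.485)"
```

```text
t 5.9 travel [-154.2, -65.7, 78.0] roll 20.2 q [0.02, 0.26, 1.72, -0.0, 1.16, -0.25] F [-0.3, 0.8, -0.2] M [-0.03, -0.13, 0.02] w 0.0469 z-tilt [-0.002, -0.0, -1.0]
```

Request:
step_arm(
  increments=[
    {"gripper": 55,"travel": [-38,-16,0],"roll": 7},
    {"gripper": 55,"travel": [-76,-32,0],"roll": 14},
    {"gripper": 55,"travel": [-116,-49,0],"roll": 20},
    {"gripper": 55,"travel": [-154,-66,0],"roll": 20},
    {"gripper": 55,"travel": [-154,-66,40],"roll": 20},
    {"gripper": 55,"travel": [-154,-66,78],"roll": 20},
    {"gripper": 55,"travel": [-154,-66,78],"roll": 20},
  ],
)

```text
time_s: 6.6
tcp_pos: [0.484, -0.0901, 0.3963]
tool_rot: [[0.082, 0.997, -0.007], [0.997, -0.082, 0.002], [0.002, -0.007, -1.0]]
wrist_force: [-0.7, 1.5, 0.2]
width: 0.0523
grip_force: 0.0
```

```bash
python3 -c "
from h import *
c=optics.camera('side');a=cv2.resize(c['img'][90:250,210:400,::-1],None,fx=2.8,fy=2.8)
t=optics.camera('top');b=cv2.resize(t['img'][150:310,290:430,::-1],None,fx=1.9,fy=2.8)
b=cv2.resize(t['img'][150:310,300:405,::-1],(265,448));cv2.imwrite('pics/m1.png',np.hstack([a,b])[:, :800])
rel([.485,-.09,.3095],1.485)"
```

```text
t 6.7 travel [-0.1, 0.0, 90.8] roll 0.2 q [-0.32, 0.31, 1.88, -0.0, 0.95, -0.24] F [1.0, 0.2, 0.8] M [-0.04, -0.09, 0.01] w 0.0522 z-tilt [-0.001, 0.0, -1.0]
```

View pics/m1.png

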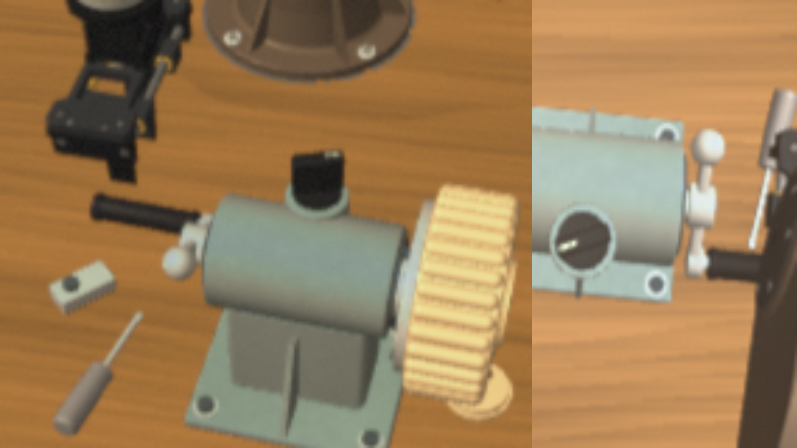

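The knob's mark (565, 246 in the right half) now points along the axis: brake is past the detent. The gripper hangs over the handle (120, 180 in the left half), clear of the housing. Descending.

Request:
step_arm(
  increments=[
    {"gripper": 55,"travel": [0,0,30],"roll": 0},
    {"gripper": 55,"travel": [0,0,60],"roll": 0},
    {"gripper": 55,"travel": [0,0,90],"roll": 0},
    {"gripper": 55,"travel": [0,0,91],"roll": 0},
    {"gripper": 55,"travel": [0,0,91],"roll": 0},
    {"gripper": 55,"travel": [0,0,91],"roll": 0},
  ],
)

```text
time_s: 7.3
tcp_pos: [0.4852, -0.0899, 0.3108]
tool_rot: [[0.081, 0.997, 0.003], [0.997, -0.081, -0.001], [-0.001, 0.003, -1.0]]
wrist_force: [-0.0, 0.1, -0.2]
width: 0.0524
grip_force: 0.0
```

```bash
python3 -c "
from h import *
rel([.485,-.09,.3095],1.485)"
```

```text
t 7.3 travel [-0.1, -0.2, 1.3] roll 0.2 q [-0.32, 0.44, 1.98, -0.0, 0.72, -0.24] F [-0.0, 0.1, -0.2] M [-0.01, -0.1, 0.04] w 0.0524 z-tilt [0.003, -0.001, -1.0]
```

Request:
step_arm(
  increments=[
    {"gripper": 0,"travel": [0,0,0],"roll": 0},
    {"gripper": 0,"travel": [0,0,0],"roll": 0},
    {"gripper": 0,"travel": [0,0,0],"roll": 0},
    {"gripper": 0,"travel": [0,0,0],"roll": 0},
    {"gripper": 0,"travel": [0,0,0],"roll": 0},
    {"gripper": 0,"travel": [0,0,0],"roll": 0},
  ],
  grip_force=35,
)

```text
time_s: 7.9
tcp_pos: [0.4844, -0.0899, 0.3085]
tool_rot: [[0.082, 0.997, -0.001], [0.997, -0.082, 0.0], [0.0, -0.001, -1.0]]
wrist_force: [-3.5, -1.3, -0.6]
width: 0.0233
grip_force: 35.0
```

```bash
python3 -c "
from h import *
rel([.485,-.09,.3095],1.485)"
```

```text
t 7.9 travel [-0.0, 0.6, -1.0] roll 0.2 q [-0.32, 0.44, 1.98, -0.0, 0.72, -0.24] F [-3.5, -1.3, -0.6] M [-0.2, 0.41, -0.11] w 0.0233 z-tilt [-0.001, 0.0, -1.0]
```

```bash
python3 - <<'E'
import numpy as np
for k in range(15):
    a0=205.4+24*k; f=lambda a:np.array([50*np.cos(np.radians(a)),-50*np.sin(np.radians(a))])
    print(round(a0,1),[ [0]+(f(a0+6*j)-f(a0)).round(1).tolist() for j in range(1,5)])
E
```

```text
205.4 [[0, 2.5, 4.6], [0, 5.4, 8.9], [0, 8.8, 12.9], [0, 12.6, 16.5]]
229.4 [[0, 4.1, 3.2], [0, 8.6, 5.9], [0, 13.3, 8.2], [0, 18.3, 10.0]]
253.4 [[0, 5.1, 1.2], [0, 10.3, 1.9], [0, 15.5, 2.1], [0, 20.7, 1.7]]
277.4 [[0, 5.1, -0.9], [0, 10.2, -2.4], [0, 15.0, -4.4], [0, 19.6, -6.9]]
301.4 [[0, 4.3, -3.0], [0, 8.3, -6.3], [0, 11.9, -10.1], [0, 15.1, -14.3]]
325.4 [[0, 2.7, -4.5], [0, 5.0, -9.2], [0, 6.8, -14.1], [0, 8.0, -19.2]]
349.4 [[0, 0.7, -5.2], [0, 0.8, -10.4], [0, 0.4, -15.6], [0, -0.5, -20.8]]
373.4 [[0, -1.5, -5.0], [0, -3.5, -9.9], [0, -6.0, -14.5], [0, -8.9, -18.8]]
397.4 [[0, -3.4, -4.0], [0, -7.2, -7.6], [0, -11.3, -10.8], [0, -15.8, -13.5]]
421.4 [[0, -4.7, -2.3], [0, -9.7, -4.0], [0, -14.7, -5.2], [0, -19.9, -5.9]]
445.4 [[0, -5.2, -0.1], [0, -10.4, 0.3], [0, -15.6, 1.2], [0, -20.6, 2.7]]
469.4 [[0, -4.8, 2.0], [0, -9.4, 4.5], [0, -13.8, 7.4], [0, -17.7, 10.8]]
493.4 [[0, -3.6, 3.8], [0, -6.8, 7.9], [0, -9.5, 12.4], [0, -11.8, 17.1]]
517.4 [[0, -1.8, 4.9], [0, -3.0, 10.0], [0, -3.7, 15.2], [0, -3.8, 20.4]]
541.4 [[0, 0.4, 5.2], [0, 1.3, 10.4], [0, 2.8, 15.4], [0, 4.8, 20.2]]
```

Request:
step_arm(
  increments=[
    {"gripper": 0,"travel": [0,2.5,4.6],"roll": 0},
    {"gripper": 0,"travel": [0,5.4,8.9],"roll": 0},
    {"gripper": 0,"travel": [0,8.8,12.9],"roll": 0},
    {"gripper": 0,"travel": [0,12.6,16.5],"roll": 0},
  ],
  grip_force=45,
)

```text
time_s: 8.3
tcp_pos: [0.498, -0.0911, 0.2922]
tool_rot: [[0.082, 0.997, 0.002], [0.997, -0.082, -0.001], [-0.0, 0.002, -1.0]]
wrist_force: [2.2, -1.3, 7.4]
width: 0.0233
grip_force: 45.0
```

Request:
step_arm(
  increments=[
    {"gripper": 0,"travel": [0,4.1,3.2],"roll": 0},
    {"gripper": 0,"travel": [0,8.6,5.9],"roll": 0},
    {"gripper": 0,"travel": [0,13.3,8.2],"roll": 0},
    {"gripper": 0,"travel": [0,18.3,10.0],"roll": 0},
  ],
)

```text
time_s: 8.7
tcp_pos: [0.5168, -0.0927, 0.2835]
tool_rot: [[0.082, 0.997, 0.005], [0.997, -0.082, -0.002], [-0.001, 0.005, -1.0]]
wrist_force: [0.7, -0.4, 22.6]
width: 0.0232
grip_force: 45.0
```

Request:
step_arm(
  increments=[
    {"gripper": 0,"travel": [0,5.1,0.2],"roll": 0},
    {"gripper": 0,"travel": [0,10.3,0.4],"roll": 0},
    {"gripper": 0,"travel": [0,15.5,0.6],"roll": 0},
    {"gripper": 0,"travel": [0,20.7,0.2],"roll": 0},
  ],
)

```text
time_s: 9.1
tcp_pos: [0.5365, -0.0945, 0.2832]
tool_rot: [[0.081, 0.997, 0.001], [0.997, -0.081, -0.001], [-0.001, 0.001, -1.0]]
wrist_force: [-9.5, -4.5, 24.6]
width: 0.0228
grip_force: 45.0
```

Request:
step_arm(
  increments=[
    {"gripper": 0,"travel": [0,5.1,-0.9],"roll": 0},
    {"gripper": 0,"travel": [0,10.2,-2.4],"roll": 0},
    {"gripper": 0,"travel": [0,15.0,-4.4],"roll": 0},
    {"gripper": 0,"travel": [0,19.6,-6.9],"roll": 0},
  ],
)

```text
time_s: 9.5
tcp_pos: [0.5545, -0.0961, 0.2896]
tool_rot: [[0.081, 0.997, -0.005], [0.997, -0.081, -0.0], [-0.001, -0.005, -1.0]]
wrist_force: [-20.0, -7.5, 21.1]
width: 0.0233
grip_force: 45.0
```

Request:
step_arm(
  increments=[
    {"gripper": 0,"travel": [0,3.8,-3.5],"roll": 0},
    {"gripper": 0,"travel": [0,7.3,-7.3],"roll": 0},
    {"gripper": 0,"travel": [0,10.9,-11.6],"roll": 0},
    {"gripper": 0,"travel": [0,14.1,-16.0],"roll": 0},
  ],
)

```text
time_s: 9.9
tcp_pos: [0.569, -0.0976, 0.3038]
tool_rot: [[0.081, 0.997, -0.005], [0.997, -0.081, -0.001], [-0.001, -0.005, -1.0]]
wrist_force: [-8.1, -9.0, -3.5]
width: 0.0234
grip_force: 45.0
```

Request:
step_arm(
  increments=[
    {"gripper": 0,"travel": [0,2.7,-4.5],"roll": 0},
    {"gripper": 0,"travel": [0,5.0,-9.2],"roll": 0},
    {"gripper": 0,"travel": [0,6.8,-14.1],"roll": 0},
    {"gripper": 0,"travel": [0,8.0,-19.2],"roll": 0},
  ],
)

```text
time_s: 10.3
tcp_pos: [0.5772, -0.0984, 0.3225]
tool_rot: [[0.081, 0.997, -0.005], [0.997, -0.082, -0.001], [-0.001, -0.004, -1.0]]
wrist_force: [-5.8, -10.7, -8.2]
width: 0.0229
grip_force: 45.0
```

Request:
step_arm(
  increments=[
    {"gripper": 0,"travel": [-0.5,0.7,-5.2],"roll": 0},
    {"gripper": 0,"travel": [-0.5,0.8,-10.4],"roll": 0},
    {"gripper": 0,"travel": [-0.5,0.4,-15.6],"roll": 0},
    {"gripper": 0,"travel": [-0.5,-0.5,-20.8],"roll": 0},
  ],
)

```text
time_s: 10.7
tcp_pos: [0.577, -0.0985, 0.3433]
tool_rot: [[0.082, 0.997, -0.003], [0.997, -0.082, -0.0], [-0.001, -0.003, -1.0]]
wrist_force: [-2.5, -6.0, -10.9]
width: 0.0231
grip_force: 45.0
```

Request:
step_arm(
  increments=[
    {"gripper": 0,"travel": [0,-1.5,-5.0],"roll": 0},
    {"gripper": 0,"travel": [0,-3.5,-9.9],"roll": 0},
    {"gripper": 0,"travel": [0,-6.0,-14.5],"roll": 0},
    {"gripper": 0,"travel": [0,-8.9,-18.8],"roll": 0},
  ],
)

```text
time_s: 11.1
tcp_pos: [0.5684, -0.0977, 0.3623]
tool_rot: [[0.082, 0.997, -0.002], [0.997, -0.082, -0.0], [-0.001, -0.002, -1.0]]
wrist_force: [2.6, -6.7, -10.5]
width: 0.0231
grip_force: 45.0
```

Request:
step_arm(
  increments=[
    {"gripper": 0,"travel": [0,-3.4,-4.0],"roll": 0},
    {"gripper": 0,"travel": [0,-7.2,-7.6],"roll": 0},
    {"gripper": 0,"travel": [0,-11.3,-10.8],"roll": 0},
    {"gripper": 0,"travel": [0,-15.8,-13.5],"roll": 0},
  ],
)

```text
time_s: 11.5
tcp_pos: [0.553, -0.0963, 0.3761]
tool_rot: [[0.082, 0.997, 0.0], [0.997, -0.082, -0.001], [-0.0, 0.0, -1.0]]
wrist_force: [5.3, -3.5, -9.9]
width: 0.0233
grip_force: 45.0
```

Request:
step_arm(
  increments=[
    {"gripper": 0,"travel": [0,-4.7,-2.3],"roll": 0},
    {"gripper": 0,"travel": [0,-9.7,-4.0],"roll": 0},
    {"gripper": 0,"travel": [0,-14.7,-5.2],"roll": 0},
    {"gripper": 0,"travel": [0,-19.9,-5.9],"roll": 0},
  ],
)

```text
time_s: 11.9
tcp_pos: [0.5335, -0.0945, 0.3826]
tool_rot: [[0.082, 0.997, 0.003], [0.997, -0.082, -0.001], [-0.0, 0.003, -1.0]]
wrist_force: [7.9, -0.6, -6.1]
width: 0.0233
grip_force: 45.0
```

Request:
step_arm(
  increments=[
    {"gripper": 0,"travel": [0,-5.2,-0.1],"roll": 0},
    {"gripper": 0,"travel": [0,-10.4,0.3],"roll": 0},
    {"gripper": 0,"travel": [0,-15.6,1.2],"roll": 0},
    {"gripper": 0,"travel": [0,-20.6,2.7],"roll": 0},
  ],
)

```text
time_s: 12.3
tcp_pos: [0.5132, -0.0927, 0.381]
tool_rot: [[0.082, 0.997, 0.005], [0.997, -0.082, -0.001], [-0.0, 0.005, -1.0]]
wrist_force: [5.7, 2.4, 5.2]
width: 0.0232
grip_force: 45.0
```

Request:
step_arm(
  increments=[
    {"gripper": 0,"travel": [0,-4.8,2.0],"roll": 0},
    {"gripper": 0,"travel": [0,-9.4,4.5],"roll": 0},
    {"gripper": 0,"travel": [0,-13.8,7.4],"roll": 0},
    {"gripper": 0,"travel": [0,-17.7,10.8],"roll": 0},
  ],
)

```text
time_s: 12.7
tcp_pos: [0.4947, -0.091, 0.3704]
tool_rot: [[0.082, 0.997, 0.002], [0.997, -0.082, -0.0], [-0.0, 0.002, -1.0]]
wrist_force: [-3.2, 2.9, 12.5]
width: 0.0233
grip_force: 45.0
```

Request:
step_arm(
  increments=[
    {"gripper": 0,"travel": [0,-3.6,3.8],"roll": 0},
    {"gripper": 0,"travel": [0,-6.8,7.9],"roll": 0},
    {"gripper": 0,"travel": [0,-9.5,12.4],"roll": 0},
    {"gripper": 0,"travel": [0,-11.8,17.1],"roll": 0},
  ],
)

```text
time_s: 13.1
tcp_pos: [0.4822, -0.0899, 0.3523]
tool_rot: [[0.082, 0.997, -0.002], [0.997, -0.082, 0.001], [0.001, -0.002, -1.0]]
wrist_force: [-5.9, 2.8, 6.3]
width: 0.0232
grip_force: 45.0
```

Request:
step_arm(
  increments=[
    {"gripper": 0,"travel": [0,-1.8,4.9],"roll": 0},
    {"gripper": 0,"travel": [0,-3.0,10.0],"roll": 0},
    {"gripper": 0,"travel": [0,-3.7,15.2],"roll": 0},
    {"gripper": 0,"travel": [0,-3.8,20.4],"roll": 0},
  ],
)

```text
time_s: 13.5
tcp_pos: [0.4784, -0.0896, 0.3314]
tool_rot: [[0.082, 0.997, -0.003], [0.997, -0.082, 0.001], [0.001, -0.003, -1.0]]
wrist_force: [-4.6, 1.7, 2.3]
width: 0.0231
grip_force: 45.0
```

Request:
step_arm(
  increments=[
    {"gripper": 0,"travel": [0,0.4,5.2],"roll": 0},
    {"gripper": 0,"travel": [0,1.3,10.4],"roll": 0},
    {"gripper": 0,"travel": [0,2.8,15.4],"roll": 0},
    {"gripper": 0,"travel": [0,4.8,20.2],"roll": 0},
  ],
)

```text
time_s: 13.9
tcp_pos: [0.4834, -0.09, 0.311]
tool_rot: [[0.082, 0.997, -0.003], [0.997, -0.082, 0.001], [0.001, -0.003, -1.0]]
wrist_force: [-3.9, 1.3, 1.0]
width: 0.0231
grip_force: 45.0
```

```bash
cat > fit.py <<'E'
from h import *
# rows: x,z,Fx,Fy,Fz,dir ; y along line
def run(rows):
    A=np.array(rows,float); u=A[:,0]/.9963; z=A[:,1]-.171   # u: scaled coordinate along housing x
    r=least_squares(lambda p:np.hypot((A[:,0]-p[0])/.9963,z-p[1])-.05,[.53,.16]); cx,cz=r.x
    a=np.arctan2(z-cz,(A[:,0]-cx)/.9963)
    Fu=A[:,2]*.9963-A[:,3]*.086; Ft=-(Fu*-np.sin(a)+A[:,4]*np.cos(a))*.05
    Fr=Fu*np.cos(a)+A[:,4]*np.sin(a)
    M=np.c_[A[:,5],np.cos(a),np.sin(a)]
    c=np.linalg.lstsq(M,Ft,rcond=None)[0]
    w=least_squares(lambda c:M@c-Ft,c,loss="soft_l1",f_scale=.04).x
    # torque resisting +a : G*cos(a+phi); heavy side at angle a+phi; heavy at bottom -> a=-90-phi
    for c in(c,w):
        phi=np.arctan2(-c[2],c[1]); print("drag",c[0].round(3),"G",np.hypot(c[1],c[2]).round(3),"a_bottom",np.degrees(-np.pi/2-phi)%360)
    print("centre",r.x.round(4),"rad res mm",(r.fun*1e3).round(1))
    print(np.c_[np.degrees(a)%360,Ft,M@w,Fr].round(3))
E
cat > data.py <<'E'
rows=[[.498,.2922,2.2,-1.3,7.4,1],[.5168,.2835,.7,-.4,22.6,1],[.5365,.2832,-9.5,-4.5,24.6,1],[.5545,.2896,-20,-7.5,21.1,1],
[.569,.3038,-8.1,-9,-3.5,1],[.5772,.3225,-5.8,-10.7,-8.2,1],[.577,.3433,-2.5,-6,-10.9,1],[.5684,.3623,2.6,-6.7,-10.5,1],[.553,.3761,5.3,-3.5,-9.9,1],
[.5335,.3826,7.9,-.6,-6.1,1],[.5132,.381,5.7,2.4,5.2,1],[.4947,.3704,-3.2,2.9,12.5,1],[.4822,.3523,-5.9,2.8,6.3,1]]
E
python3 -c "
import data,fit
fit.run(data.rows)"
```

```text
drag 0.308 G 0.195 a_bottom 301.58652108005583
drag 0.308 G 0.197 a_bottom 301.4868506947862
centre [0.5281 0.1616] rad res mm [0.5 0.4 0.1 0.5 0.1 0.3 0.2 0.1 0.1 0.3 0.6 0.5 0.1]
[[ 2.33197e+02  1.29000e-01  1.25000e-01 -7.30500e+00]
 [ 2.56958e+02  2.19000e-01  1.70000e-01 -2.21820e+01]
 [ 2.79635e+02  2.42000e-01  2.34000e-01 -2.57720e+01]
 [ 3.01586e+02  2.69000e-01  3.08000e-01 -2.80730e+01]
 [ 3.24892e+02  3.53000e-01  3.86000e-01 -3.95600e+00]
 [ 3.48373e+02  4.51000e-01  4.51000e-01 -3.10600e+00]
 [ 1.22710e+01  5.12000e-01  4.94000e-01 -4.24600e+00]
 [ 3.62840e+01  5.17000e-01  5.04000e-01 -3.66100e+00]
 [ 6.01410e+01  4.88000e-01  4.80000e-01 -5.80700e+00]
 [ 8.38530e+01  4.26000e-01  4.28000e-01 -5.21700e+00]
 [ 1.07224e+02  3.38000e-01  3.56000e-01  3.34600e+00]
 [ 1.31627e+02  2.87000e-01  2.73000e-01  1.16270e+01]
 [ 1.56900e+02  1.70000e-01  1.94000e-01  8.10000e+00]]
```

Request:
step_arm(
  increments=[
    {"gripper": 0,"travel": [0,1.8,4.6],"roll": 0},
    {"gripper": 0,"travel": [0,4.7,8.9],"roll": 0},
    {"gripper": 0,"travel": [0,8.1,12.9],"roll": 0},
    {"gripper": 0,"travel": [0,11.9,16.5],"roll": 0},
  ],
)

```text
time_s: 14.3
tcp_pos: [0.4957, -0.0911, 0.2948]
tool_rot: [[0.082, 0.997, -0.001], [0.997, -0.082, 0.0], [0.0, -0.001, -1.0]]
wrist_force: [-2.9, 3.7, -0.5]
width: 0.0231
grip_force: 45.0
```

Request:
step_arm(
  increments=[
    {"gripper": 0,"travel": [0,4.1,3.2],"roll": 0},
    {"gripper": 0,"travel": [0,8.6,5.9],"roll": 0},
    {"gripper": 0,"travel": [0,13.3,8.2],"roll": 0},
    {"gripper": 0,"travel": [0,18.3,10.0],"roll": 0},
  ],
)

```text
time_s: 14.7
tcp_pos: [0.514, -0.0928, 0.285]
tool_rot: [[0.082, 0.997, -0.001], [0.997, -0.082, 0.0], [0.0, -0.001, -1.0]]
wrist_force: [-4.6, 1.3, -1.5]
width: 0.023
grip_force: 45.0
```

Request:
step_arm(
  increments=[
    {"gripper": 0,"travel": [0,5.1,1.2],"roll": 0},
    {"gripper": 0,"travel": [0,10.3,1.9],"roll": 0},
    {"gripper": 0,"travel": [0,15.5,2.1],"roll": 0},
    {"gripper": 0,"travel": [0,20.7,1.7],"roll": 0},
  ],
)

```text
time_s: 15.1
tcp_pos: [0.5349, -0.0947, 0.2836]
tool_rot: [[0.082, 0.997, -0.0], [0.997, -0.082, -0.0], [-0.0, -0.0, -1.0]]
wrist_force: [-3.8, -1.8, -4.6]
width: 0.0226
grip_force: 45.0
```

Request:
step_arm(
  increments=[
    {"gripper": 0,"travel": [0,5.1,-0.9],"roll": 0},
    {"gripper": 0,"travel": [0,10.2,-2.4],"roll": 0},
    {"gripper": 0,"travel": [0,15.0,-4.4],"roll": 0},
    {"gripper": 0,"travel": [0,19.6,-6.9],"roll": 0},
  ],
)

```text
time_s: 15.5
tcp_pos: [0.5544, -0.0964, 0.2909]
tool_rot: [[0.082, 0.997, 0.0], [0.997, -0.082, -0.001], [-0.001, 0.0, -1.0]]
wrist_force: [-5.1, -3.2, -4.1]
width: 0.0232
grip_force: 45.0
```

Request:
step_arm(
  increments=[
    {"gripper": 0,"travel": [0,4.3,-3.0],"roll": 0},
    {"gripper": 0,"travel": [0,8.3,-6.3],"roll": 0},
    {"gripper": 0,"travel": [0,11.9,-10.1],"roll": 0},
    {"gripper": 0,"travel": [0,15.1,-14.3],"roll": 0},
  ],
)

```text
time_s: 15.9
tcp_pos: [0.5692, -0.0978, 0.3051]
tool_rot: [[0.082, 0.997, -0.001], [0.997, -0.082, -0.001], [-0.001, -0.001, -1.0]]
wrist_force: [-6.6, -4.9, -5.0]
width: 0.0228
grip_force: 45.0
```

Request:
step_arm(
  increments=[
    {"gripper": 0,"travel": [0,2.7,-4.5],"roll": 0},
    {"gripper": 0,"travel": [0,5.0,-9.2],"roll": 0},
    {"gripper": 0,"travel": [0,6.8,-14.1],"roll": 0},
    {"gripper": 0,"travel": [0,8.0,-19.2],"roll": 0},
  ],
)

```text
time_s: 16.3
tcp_pos: [0.577, -0.0985, 0.3241]
tool_rot: [[0.082, 0.997, -0.001], [0.997, -0.082, -0.001], [-0.001, -0.001, -1.0]]
wrist_force: [-7.7, -5.1, -8.2]
width: 0.0229
grip_force: 45.0
```

Request:
step_arm(
  increments=[
    {"gripper": 0,"travel": [0,-1.2,5.1],"roll": 0},
    {"gripper": 0,"travel": [0,-3.0,10.0],"roll": 0},
    {"gripper": 0,"travel": [0,-5.3,14.7],"roll": 0},
    {"gripper": 0,"travel": [0,-8.0,19.2],"roll": 0},
  ],
)

```text
time_s: 16.7
tcp_pos: [0.5695, -0.0977, 0.3064]
tool_rot: [[0.082, 0.997, 0.003], [0.997, -0.082, -0.002], [-0.001, 0.003, -1.0]]
wrist_force: [-5.5, -4.0, 8.6]
width: 0.0231
grip_force: 45.0
```

Request:
step_arm(
  increments=[
    {"gripper": 0,"travel": [0,-3.2,4.2],"roll": 0},
    {"gripper": 0,"travel": [0,-6.8,8.0],"roll": 0},
    {"gripper": 0,"travel": [0,-10.8,11.3],"roll": 0},
    {"gripper": 0,"travel": [0,-15.1,14.3],"roll": 0},
  ],
)

```text
time_s: 17.1
tcp_pos: [0.5554, -0.0965, 0.2924]
tool_rot: [[0.082, 0.997, 0.008], [0.997, -0.082, -0.002], [-0.001, 0.008, -1.0]]
wrist_force: [6.1, -1.8, 2.7]
width: 0.0231
grip_force: 45.0
```

Request:
step_arm(
  increments=[
    {"gripper": 0,"travel": [0,-4.6,2.5],"roll": 0},
    {"gripper": 0,"travel": [0,-9.4,4.5],"roll": 0},
    {"gripper": 0,"travel": [0,-14.5,6.0],"roll": 0},
    {"gripper": 0,"travel": [0,-19.6,6.9],"roll": 0},
  ],
)

```text
time_s: 17.5
tcp_pos: [0.5358, -0.0948, 0.2841]
tool_rot: [[0.082, 0.997, 0.006], [0.997, -0.082, -0.001], [-0.001, 0.006, -1.0]]
wrist_force: [10.6, -0.1, -11.0]
width: 0.0235
grip_force: 45.0
```

Request:
step_arm(
  increments=[
    {"gripper": 0,"travel": [0,-5.2,0.4],"roll": 0},
    {"gripper": 0,"travel": [0,-10.4,0.2],"roll": 0},
    {"gripper": 0,"travel": [0,-15.6,-0.5],"roll": 0},
    {"gripper": 0,"travel": [0,-20.7,-1.7],"roll": 0},
  ],
)

```text
time_s: 17.9
tcp_pos: [0.5144, -0.0929, 0.2849]
tool_rot: [[0.082, 0.997, 0.002], [0.997, -0.082, -0.0], [-0.0, 0.002, -1.0]]
wrist_force: [5.4, -0.7, -15.2]
width: 0.0233
grip_force: 45.0
```

Request:
step_arm(
  increments=[
    {"gripper": 0,"travel": [0,-5.0,-1.8],"roll": 0},
    {"gripper": 0,"travel": [0,-9.7,-4.1],"roll": 0},
    {"gripper": 0,"travel": [0,-14.2,-6.8],"roll": 0},
    {"gripper": 0,"travel": [0,-18.3,-10.0],"roll": 0},
  ],
)

```text
time_s: 18.3
tcp_pos: [0.4951, -0.0911, 0.2954]
tool_rot: [[0.082, 0.997, -0.001], [0.997, -0.082, 0.0], [0.0, -0.001, -1.0]]
wrist_force: [1.8, 2.5, -13.3]
width: 0.0227
grip_force: 45.0
```

```bash
cat >> data.py <<'E'
n1=len(rows)
rows+=[[.4784,.3314,-4.6,1.7,2.3,1],[.4834,.311,-3.9,1.3,1,1],[.4957,.2948,-2.9,3.7,-.5,1],[.514,.285,-4.6,1.3,-1.5,1],[.5349,.2836,-3.8,-1.8,-4.6,1],[.5544,.2909,-5.1,-3.2,-4.1,1],[.5692,.3051,-6.6,-4.9,-5,1],[.577,.3241,-7.7,-5.1,-8.2,1],
[.5695,.3064,-5.5,-4,8.6,-1],[.5554,.2924,6.1,-1.8,2.7,-1],[.5358,.2841,10.6,-.1,-11,-1],[.5144,.2849,5.4,-.7,-15.2,-1],[.4951,.2954,1.8,2.5,-13.3,-1]]
E
python3 -c "
import data,fit
fit.run(data.rows[4:])"
```

```text
drag 0.312 G 0.201 a_bottom 303.36581815303384
drag 0.311 G 0.202 a_bottom 303.4138312841736
centre [0.528  0.1622] rad res mm [ 0.5  0.5  0.2 -0.1 -0.3 -0.2  0.1  0.  -0.2 -0.2 -0.1  0.2  0.2  0.
 -0.1 -0.   0.  -0.5 -0.8 -0.3  0.1  0.2]
[[ 3.24504e+02  3.54000e-01  3.84000e-01 -3.90800e+00]
 [ 3.47829e+02  4.52000e-01  4.53000e-01 -3.02000e+00]
 [ 1.16590e+01  5.14000e-01  4.99000e-01 -4.13700e+00]
 [ 3.57080e+01  5.19000e-01  5.14000e-01 -3.55700e+00]
 [ 5.97020e+01  4.91000e-01  4.93000e-01 -5.73200e+00]
 [ 8.36270e+01  4.28000e-01  4.41000e-01 -5.18300e+00]
 [ 1.07244e+02  3.38000e-01  3.68000e-01  3.34400e+00]
 [ 1.31899e+02  2.89000e-01  2.82000e-01  1.16000e+01]
 [ 1.57384e+02  1.73000e-01  1.98000e-01  8.07100e+00]
 [ 1.82014e+02  1.23000e-01  1.39000e-01  4.64500e+00]
 [ 2.06329e+02  1.33000e-01  1.11000e-01  3.13900e+00]
 [ 2.29793e+02  1.06000e-01  1.17000e-01  2.45200e+00]
 [ 2.53734e+02  2.04000e-01  1.57000e-01  2.75500e+00]
 [ 2.77960e+02  2.12000e-01  2.24000e-01  4.05300e+00]
 [ 3.02097e+02  3.12000e-01  3.07000e-01  9.20000e-01]
 [ 3.25851e+02  3.80000e-01  3.89000e-01 -2.28600e+00]
 [ 3.49573e+02  4.69000e-01  4.57000e-01 -5.62900e+00]
 [ 3.27292e+02 -2.23000e-01 -2.30000e-01 -8.96800e+00]
 [ 3.04017e+02 -3.34000e-01 -3.09000e-01  1.24900e+00]
 [ 2.79071e+02 -4.35000e-01 -3.95000e-01  1.25290e+01]
 [ 2.54206e+02 -4.69000e-01 -4.65000e-01  1.31450e+01]
 [ 2.28825e+02 -4.97000e-01 -5.06000e-01  8.97200e+00]]
```

Request:
step_arm(
  increments=[
    {"gripper": 0,"travel": [0,4.1,3.2],"roll": 0},
    {"gripper": 0,"travel": [0,8.6,5.9],"roll": 0},
    {"gripper": 0,"travel": [0,13.3,8.2],"roll": 0},
    {"gripper": 0,"travel": [0,18.3,10.0],"roll": 0},
  ],
)

```text
time_s: 18.7
tcp_pos: [0.5129, -0.0927, 0.2855]
tool_rot: [[0.081, 0.997, -0.003], [0.997, -0.081, 0.0], [0.0, -0.003, -1.0]]
wrist_force: [-6.3, -0.3, -7.2]
width: 0.0228
grip_force: 45.0
```

Request:
step_arm(
  increments=[
    {"gripper": 0,"travel": [0,5.1,1.2],"roll": 0},
    {"gripper": 0,"travel": [0,10.3,1.9],"roll": 0},
    {"gripper": 0,"travel": [0,15.5,2.1],"roll": 0},
    {"gripper": 0,"travel": [0,20.7,1.7],"roll": 0},
  ],
)

```text
time_s: 19.1
tcp_pos: [0.5338, -0.0946, 0.2835]
tool_rot: [[0.082, 0.997, -0.003], [0.997, -0.082, 0.0], [-0.0, -0.003, -1.0]]
wrist_force: [-5.0, -2.1, -11.5]
width: 0.0232
grip_force: 45.0
```

Request:
step_arm(
  increments=[
    {"gripper": 0,"travel": [0,5.1,-0.9],"roll": 0},
    {"gripper": 0,"travel": [0,10.2,-2.4],"roll": 0},
    {"gripper": 0,"travel": [0,15.0,-4.4],"roll": 0},
    {"gripper": 0,"travel": [0,19.6,-6.9],"roll": 0},
    {"gripper": 0,"travel": [0,20.5,-7.6],"roll": 0},
    {"gripper": 0,"travel": [0,20.5,-7.6],"roll": 0},
    {"gripper": 0,"travel": [0,20.5,-7.6],"roll": 0},
    {"gripper": 0,"travel": [0,20.5,-7.6],"roll": 0},
  ],
)

```text
time_s: 19.9
tcp_pos: [0.5556, -0.0965, 0.2922]
tool_rot: [[0.082, 0.997, 0.004], [0.997, -0.082, -0.001], [-0.001, 0.004, -1.0]]
wrist_force: [1.9, -5.0, -8.2]
width: 0.023
grip_force: 45.0
```

```bash
python3 -c "
from h import *
rel([.5551,-.0965,.2913])
c=optics.camera('side');a=cv2.resize(c['img'][90:250,210:400,::-1],None,fx=4,fy=3.6);cv2.imwrite('pics/m2.png',a)
s=bot.sense();x,z=s['tcp_pos'][0],s['tcp_pos'][2]-.171
print(np.degrees(np.arctan2(z-.1622,(x-.528)/.9963))%360)"
```

```text
t 19.9 travel [-0.0, -0.5, 0.9] roll 0 q [-0.29, 0.54, 1.83, -0.0, 0.77, -0.21] F [1.9, -5.0, -8.2] M [-0.97, -0.48, -0.2] w 0.023 z-tilt [0.004, -0.001, -1.0]
304.01821935123235
```

View pics/m2.png

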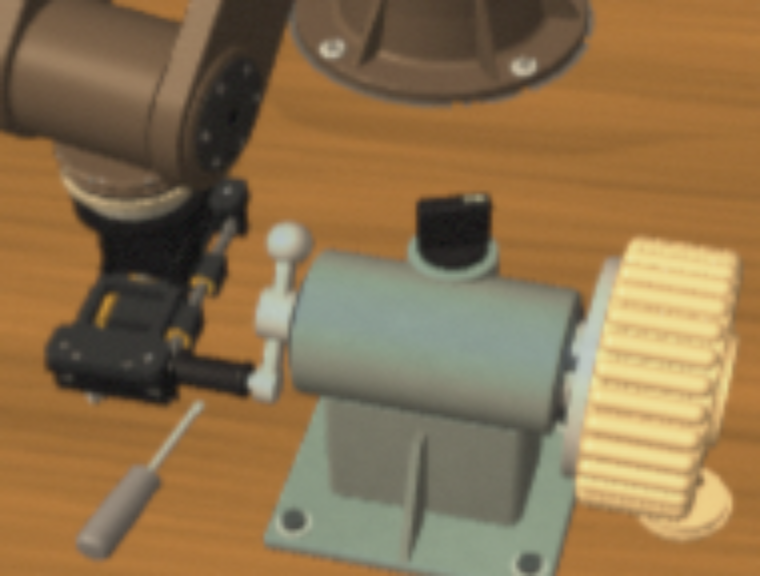

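The handle at (210, 375) is held low on the far side and the ball (290, 240) is opposite it. The brake is still off, and the deburrer and plug have not moved. The crank stands at 304°, against a fitted bottom of about 303°.

```bash
python3 -c "
from h import *
s=bot.sense();print(abs(np.array(s['dq'])).max(),s['grip_force'])
print(order.finish_job())"
```

```text
0.001898106231192079 44.971320033073425
the job is handed in; nothing more can be done
None
```

The job is handed in: the brake is off and the drum's heavy side is at the bottom to within a few degrees, judged by the effort felt turning it both ways. The gripper is still holding the crank handle there, and I touched none of the loose things.

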